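# Load the tube drawer and start the run

### The arm

A 6-joint arm with a two-finger parallel gripper is mounted at the origin on the work surface. World frame = base frame: x ahead of the robot, y to its left, z up, the work surface at z = 0. Lengths are in mm, angles in rad, forces in N, time in s.
With the tool pointing down it reaches from about 150 to 775 mm from the base axis. Payload 6.1 kg.
Tool frame: the origin (TCP) lies between the finger pads; the fingertips stand 8 mm ahead of it and the grasp point (between the pads) lies 11 mm behind it; z points along the fingers, y is the line along which they close (so a half turn about z gives the same grasp; the last joint's range is limited). The gripper opens to 85 mm and grips with 20 to 120 N. Pads are 22 mm wide; open, the fingers measure 114 mm over their backs; the gripper's body (76 mm by 85 mm) begins 54 mm behind the grasp point. The pads swing forward as they close: fully open they stand 13 mm farther back than shut.
Start: joints at [-1.121, 0.126, -0.04, 1.405, 0, 1.571], TCP at [228.254, -472.767, 239.295] pointing down, gripper open.
Joint ranges: [-2.72, 2.72], [-0.95, 1.95], [-1.27, 1.35], [-1.78, 2.02], [-1.46, 1.47], [-3.14, 3.14]. Speed limits (rad/s): [2.39, 2.39, 3.01, 3.14, 3.14, 3.14].

### API

Orientations are given as a 3x3 rotation matrix whose columns are the frame's x, y, z axes.
In Python, from plant import status, viewer, workorder gives the robot as it stands.
- The arm moves only by the shell command python3 -m inch 'ROWS' [FORCE]. ROWS is JSON, a list of rows, each a list of 7 numbers: the turn, a rotation vector about the world's x, y, z in rad, then the shift along the world's x, y, z in cm, then the finger opening in cm, from 0 to 8.54. A call has 1 to 20 rows; each row shifts and turns the commanded pose from where the row before left it; what a row does not reach is not made up. A row lasts 1/10 s, in which the tool goes at most 50 mm and 8.59 degrees, less where a joint would pass 70% of its speed; a pose out of reach is approached as far as the arm can. A call is refused whole if a number of a shift passes 5 or a number of a turn 0.15, either way. A call with a gripper value outside its range is refused whole. The fingers move at their own pace and stop on an object; FORCE is the grip in N (left out, the last holds). Time passes only in rows, so rows that do not move let the fingers close. It gives the time, the measured TCP pose, the force, the opening and the grip force at its end, in the units of the state.
- status.get_state(): the state, without advancing time (a new reading comes with each control period).
- viewer.camera(name): name is "scene" or "top" or "wrist"; returns the picture (400x640x3 uint8, red, green, blue); there is no depth.
- viewer.camera_params(name): a dict with "mtx" (3x3 intrinsics, pixels), "world_to_cam" (4x4, takes a point from world to camera coordinates). Camera axes: x right, y down, z forward; pixel columns grow to the right and rows downward; lengths in mm; the calibration is good to about 2 mm. A picture is of the moment at which its call begins: read the wrist's pose just before it. camera_params takes no time and is no camera call; for the wrist camera it gives the pose at the moment of the call.
- workorder.job_done(): hands the job in; it is judged then, once.
The state is a dict: "time": time; "q": joint angles; "qvel": joint speeds; "tau": joint torques, N m; "tool_pos": TCP position; "tool_rot": TCP orientation; "ft_force": force on the tool from outside, world axes, zero at the start; "moment": the same for the moment, N m; "gripper_width": opening from 0.0 (shut) to 1.0 (fully open); "gripper_force": force on a finger pad.
Only numpy, scipy, OpenCV 4.12 (cv2) and the standard library are available. Lean on these libraries where they do the work, as an engineer would, in place of code of your own. Each camera call takes 0.05 s, during which the arm holds its last target. There are 200 camera calls.

### The job

Load the sample tubes lying on the mat into the open drawer, each into the pocket of its own cap colour, barrel down in the blue combs and cap towards the drawer handle, working strictly in pocket order from the robot's left (red, yellow, green, blue, white; pass over colours that are not there). Lay the black-capped reject in the orange tray. When the drawer is loaded push it fully home until it seats at its detent, then press the green start button down and let it go; leave everything else where it stands.

Things in the scene. Friction and masses are not known exactly. Their poses are not given: they have to be found in the camera images.
- tube_red: red-capped tube, 116 mm long, 50 g, lying on the blue-green mat at the robot's right. Middle 84 mm: round barrel, 24 mm diameter, white label. Each end: a 16 mm long hexagon, 30 mm across flats, so it does not roll; the red one is the cap, the pale one the foot. Origin at mid-axis, 15 mm above its support; x along the axis to the cap, which may start either way. May be absent.
- tube_yellow: yellow-capped tube, 116 mm long, 50 g, lying on the blue-green mat at the robot's right. Middle 84 mm: round barrel, 24 mm diameter, white label. Each end: a 16 mm long hexagon, 30 mm across flats, so it does not roll; the yellow one is the cap, the pale one the foot. Origin at mid-axis, 15 mm above its support; x along the axis to the cap, which may start either way. May be absent.
- tube_green: green-capped tube, 116 mm long, 50 g, lying on the blue-green mat at the robot's right. Middle 84 mm: round barrel, 24 mm diameter, white label. Each end: a 16 mm long hexagon, 30 mm across flats, so it does not roll; the green one is the cap, the pale one the foot. Origin at mid-axis, 15 mm above its support; x along the axis to the cap, which may start either way. May be absent.
- tube_blue: blue-capped tube, 116 mm long, 50 g, lying on the blue-green mat at the robot's right. Middle 84 mm: round barrel, 24 mm diameter, white label. Each end: a 16 mm long hexagon, 30 mm across flats, so it does not roll; the blue one is the cap, the pale one the foot. Origin at mid-axis, 15 mm above its support; x along the axis to the cap, which may start either way. May be absent.
- tube_white: white-capped tube, 116 mm long, 50 g, lying on the blue-green mat at the robot's right. Middle 84 mm: round barrel, 24 mm diameter, white label. Each end: a 16 mm long hexagon, 30 mm across flats, so it does not roll; the white one is the cap, the pale one the foot. Origin at mid-axis, 15 mm above its support; x along the axis to the cap, which may start either way. May be absent.
- tube_black: black-capped tube, 116 mm long, 50 g, lying on the blue-green mat at the robot's right. Middle 84 mm: round barrel, 24 mm diameter, white label. Each end: a 16 mm long hexagon, 30 mm across flats, so it does not roll; the black one is the cap, the pale one the foot. Origin at mid-axis, 15 mm above its support; x along the axis to the cap, which may start either way. The reject.
- pocket1 (a point): Pocket 1 (1 to 5 from robot's left, 46 mm pitch), red patches on its floor and the drawer front. Point: where a loaded tube's origin lies, 22 mm above drawer floor; x the way the drawer shuts, along the tube, z up. Barrel drops in two combs 30 mm before and behind: notches 29 mm wide, rounded teeth 8.5 mm above the point, room for fingers between combs, hexagons outside them; 9 mm play lengthwise.
- pocket2 (a point): Pocket 2 (1 to 5 from robot's left, 46 mm pitch), yellow patches on its floor and the drawer front. Point, axes and shape as for pocket 1.
- pocket3 (a point): Pocket 3 (1 to 5 from robot's left, 46 mm pitch), green patches on its floor and the drawer front. Point, axes and shape as for pocket 1.
- pocket4 (a point): Pocket 4 (1 to 5 from robot's left, 46 mm pitch), blue patches on its floor and the drawer front. Point, axes and shape as for pocket 1.
- pocket5 (a point): Pocket 5 (1 to 5 from robot's left, 46 mm pitch), white patches on its floor and the drawer front. Point, axes and shape as for pocket 1.
- drawer (a joint): travel of the loading drawer, m: 0 fully home, grows as it comes out towards the robot (to 0.18). Starts 0.155 to 0.175. Drag about 2.5 N; some 12 mm before home a sprung detent resists (about 11 N in all), then gives and pulls the drawer home against its stop. Seated it reads 0, with about 1 mm of give.
- drawer_handle (a point): middle of the steel bar handle on the drawer front: bar 120 mm long, about 10 mm thick, level, 35 mm out from the panel, 70 mm above the table. x is the shutting direction, y along the bar. Panel 266 mm wide, its top 100 mm above the table. The pocket points lie 115 mm behind the bar, in x. Closed fingers can push the bar from in front.
- loader: white unit that holds the drawer, fixed, 270 mm wide, 230 mm deep; origin on the table under the middle of its front face, x into the unit (away from the robot), y left. Top 120 mm above the table (165 mm from 105 mm behind the face on). With the drawer home its panel is level with the face, the bar 35 mm before it.
- start (a joint): travel of the green start button, m: 0 up, 0.007 fully down; springs back. Counts as pressed above 0.005.
- start_top (a point): centre of the top of the green start button, 36 mm in diameter, on the unit's top near its front edge on the right; press straight down, fully down takes about 5 N.
- reject_tray: shallow open orange tray at the robot's left, fixed, 180 mm (x) by 120 mm (y), walls 30 mm high and 4 mm thick, floor 4 mm thick; origin under the centre of its base.
- scanner: black hand scanner with a grey grip, 190 mm long, 35 mm high, origin under its head; loose bystander, origin at its underside, leave it where it is
- label_roll: roll of white labels, 64 mm in diameter, 30 mm high; loose bystander, origin at its underside, leave it where it is
- marker: white marker pen with a blue cap, 135 mm long, lying; loose bystander, origin at its underside, leave it where it is
- gel: clear gel bottle, 60 mm in diameter, 150 mm high; loose bystander, origin at its underside, leave it where it is

How it is judged (in metres and radians):
On the way, in this order (a step that is already met when the one before it is completed fails the run):
1. the red-capped tube lies in pocket 1 with its cap towards the handle (horizontal distance between tube_red and pocket1 below 0.014 m and z of tube_red in the frame of pocket1 between -0.006 and 0.006 m and x of drawer_handle in the frame of tube_red above 0.085 m and linear speed of tube_red below 0.05 m/s), for 0.2 s.
2. the yellow-capped tube lies in pocket 2 with its cap towards the handle (horizontal distance between tube_yellow and pocket2 below 0.014 m and z of tube_yellow in the frame of pocket2 between -0.006 and 0.006 m and x of drawer_handle in the frame of tube_yellow above 0.085 m and linear speed of tube_yellow below 0.05 m/s), for 0.2 s.
3. the green-capped tube lies in pocket 3 with its cap towards the handle (horizontal distance between tube_green and pocket3 below 0.014 m and z of tube_green in the frame of pocket3 between -0.006 and 0.006 m and x of drawer_handle in the frame of tube_green above 0.085 m and linear speed of tube_green below 0.05 m/s), for 0.2 s.
4. the blue-capped tube lies in pocket 4 with its cap towards the handle (horizontal distance between tube_blue and pocket4 below 0.014 m and z of tube_blue in the frame of pocket4 between -0.006 and 0.006 m and x of drawer_handle in the frame of tube_blue above 0.085 m and linear speed of tube_blue below 0.05 m/s), for 0.2 s.
5. the white-capped tube lies in pocket 5 with its cap towards the handle (horizontal distance between tube_white and pocket5 below 0.014 m and z of tube_white in the frame of pocket5 between -0.006 and 0.006 m and x of drawer_handle in the frame of tube_white above 0.085 m and linear speed of tube_white below 0.05 m/s), for 0.2 s.
6. the drawer is pushed home and has seated at its detent (value of joint drawer below 0.003 m), for 0.3 s.
7. the green start button is pressed with the drawer home (value of joint start above 0.005 m and value of joint drawer below 0.003 m), for 0.05 s.
At the end, for the whole second after the job is handed in: Every tube that is present and not black lies in the pocket of its colour (within 14 mm across and 6 mm in height of the pocket's point, cap towards the handle), the black one lies in the orange tray, the drawer is home (within 3 mm), the button is up again, all at rest (horizontal distance between tube_red and pocket1 below 0.014 m and z of tube_red in the frame of pocket1 between -0.006 and 0.006 m and x of drawer_handle in the frame of tube_red above 0.085 m and horizontal distance between tube_yellow and pocket2 below 0.014 m and z of tube_yellow in the frame of pocket2 between -0.006 and 0.006 m and x of drawer_handle in the frame of tube_yellow above 0.085 m and horizontal distance between tube_green and pocket3 below 0.014 m and z of tube_green in the frame of pocket3 between -0.006 and 0.006 m and x of drawer_handle in the frame of tube_green above 0.085 m and horizontal distance between tube_blue and pocket4 below 0.014 m and z of tube_blue in the frame of pocket4 between -0.006 and 0.006 m and x of drawer_handle in the frame of tube_blue above 0.085 m and horizontal distance between tube_white and pocket5 below 0.014 m and z of tube_white in the frame of pocket5 between -0.006 and 0.006 m and x of drawer_handle in the frame of tube_white above 0.085 m and x of tube_black in the frame of reject_tray between -0.08 and 0.08 m and y of tube_black in the frame of reject_tray between -0.055 and 0.055 m and z of tube_black in the frame of reject_tray between 0 and 0.03 m and value of joint drawer below 0.003 m and value of joint start below 0.002 m and linear speed of each of tube_red, tube_yellow, tube_green, tube_blue, tube_white, tube_black below 0.03 m/s); the robot touches nothing.
It fails at once if a bystander (scanner, label roll, marker, gel bottle) is pushed more than 40 mm from its place (distance of any of scanner, label_roll, marker, gel from where it was at the start of the episode above 0.04 m).
Of tube_red, tube_yellow, tube_green, tube_blue, tube_white only 3 to 5 are there at a start; the rules pass over those that are not, and their reading is None.
At some moment in a run one of tube_red, tube_yellow, tube_green, tube_blue, tube_white, tube_black may be knocked a few centimetres aside while the robot is not near it.
Once in a run the grip may slacken for a moment while it holds something.
It also fails if it takes over 210 s, if anything falls off the work surface, if the arm or the gripper's body presses on something with over 40 N, if the wrist force passes 120 N, or if a joint passes its speed limit or range.

## Working session

There is one attempt and no reset: what is moved stays moved. The work goes in short steps, Python scripts to look and compute and a shell command to move; the robot and the scene stay as the last step left them, time stands still between calls to the robot, and variables do not carry over. Pictures are saved under pics/ and viewed, at most 17 in all, crops included, and the job is handed in when it is done.

```bash
ls; mkdir -p pics; python3 - <<'E'
from plant import status, viewer
import cv2
print(status.get_state())
for n in ("top","scene"):
    im=viewer.camera(n); cv2.imwrite(f"pics/{n}0.png",im[:,:,::-1]); p=viewer.camera_params(n); print(n,p)
E
```

```text
pics
{'time': 0.0, 'q': array([-1.12098978e+00,  1.26363969e-01, -4.06618861e-02,  1.40541507e+00,
        2.41324328e-05,  1.57080116e+00]), 'qvel': array([-0.00026598,  0.00094476, -0.00225653,  0.0001883 , -0.00061221,
       -0.00036428]), 'tau': array([-3.93696873e-04, -4.35906494e+01,  3.52929425e+01,  1.70439557e-02,
       -2.20293318e-04, -1.12850810e-05]), 'tool_pos': array([ 228.08613879, -472.39155362,  238.51222289]), 'tool_rot': array([[ 9.00533348e-01,  4.34786395e-01, -6.93326077e-04],
       [ 4.34786947e-01, -9.00532113e-01,  1.49150677e-03],
       [ 2.41244565e-05, -1.64460072e-03, -9.99998647e-01]]), 'ft_force': array([0.18971846, 0.26658744, 0.02139961]), 'moment': array([-0.03601321, -0.01320126,  0.01610978]), 'gripper_force': 0.0, 'gripper_width': 1.0003840909993194}
top {'mtx': array([[392.17962945,   0.        , 318.53280608],
       [  0.        , 392.17962945, 204.33736229],
       [  0.        ,   0.        ,   1.        ]]), 'world_to_cam': array([[-7.68683702e-02, -9.97038437e-01, -2.36824577e-03,
         8.27941119e+01],
       [-9.75665265e-01,  7.57093543e-02, -2.05779943e-01,
         5.33949796e+02],
       [ 2.05349811e-01, -1.35073537e-02, -9.78595425e-01,
         9.91961509e+02],
       [ 0.00000000e+00,  0.00000000e+00,  0.00000000e+00,
         1.00000000e+00]])}
scene {'mtx': array([[462.9876912 ,   0.        , 323.42747767],
       [  0.        , 462.9876912 , 201.46053703],
       [  0.        ,   0.        ,   1.        ]]), 'world_to_cam': array([[-3.60092463e-01,  9.32903794e-01,  4.89176518e-03,
         1.34585130e+02],
       [ 7.86381080e-01,  3.06348825e-01, -5.36428182e-01,
        -3.59432970e+02],
       [-5.01934472e-01, -1.89316954e-01, -8.43931796e-01,
         1.61114412e+03],
       [ 0.00000000e+00,  0.00000000e+00,  0.00000000e+00,
         1.00000000e+00]])}
```

View pics/top0.png

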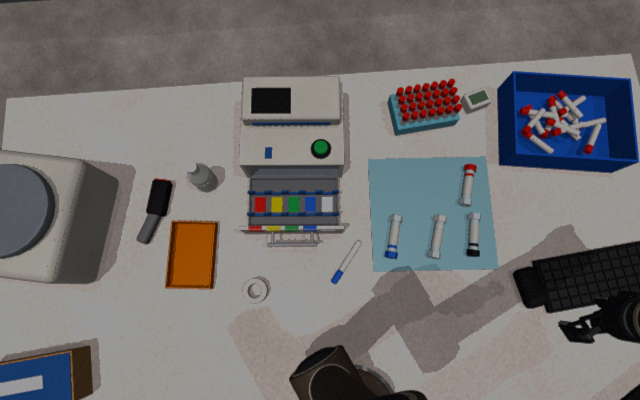

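View pics/scene0.png

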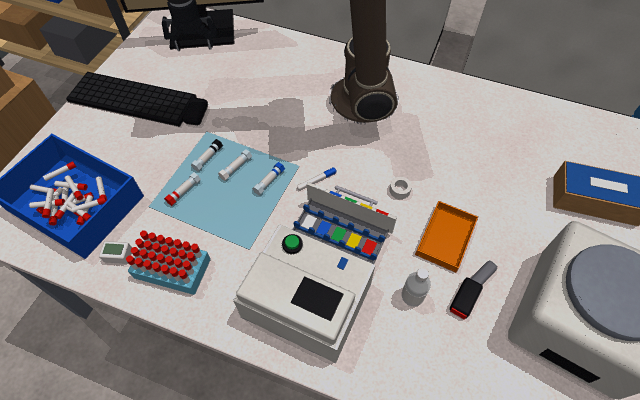

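The top view shows four tubes on the mat: blue (392,236), a white one (437,236), red (467,185) and black (473,234). The drawer patches are at y≈205, the handle is near (292,240), the tray at (192,255) and the button at (320,148). There is no yellow or green tube. I'll crop in to check the cap ends and write the detection helpers.

```bash
cat > h.py <<'E'
import numpy as np, cv2
from plant import status, viewer
def shot(n):
    p=viewer.camera_params(n); im=viewer.camera(n)   # arm at rest
    return im,p
def proj(p,X):
    c=p['world_to_cam'][:3,:3]@np.asarray(X,float)+p['world_to_cam'][:3,3]; u=p['mtx']@c; return u[:2]/u[2]
def ray(p,uv):
    R,t=p['world_to_cam'][:3,:3],p['world_to_cam'][:3,3]
    d=R.T@np.linalg.solve(p['mtx'],[uv[0],uv[1],1]); return -R.T@t,d/np.linalg.norm(d)
def onz(p,uv,z):
    o,d=ray(p,uv); return o+d*(z-o[2])/d[2]
def tri(pa,a,pb,b):
    P=[q['mtx']@q['world_to_cam'][:3] for q in(pa,pb)]
    X=cv2.triangulatePoints(P[0],P[1],np.float64(a).reshape(2,1),np.float64(b).reshape(2,1)).ravel(); return X[:3]/X[3]
HUE={'red':[(0,8),(172,180)],'yellow':[(22,34)],'green':[(45,75)],'blue':[(105,122)]}
def mask(im,c,s=140,v=60):
    h=cv2.cvtColor(im,cv2.COLOR_RGB2HSV); m=np.zeros(h.shape[:2],np.uint8)
    if c=='white': return cv2.inRange(h,(0,0,150),(180,50,255))
    if c=='black': return cv2.inRange(h,(0,0,0),(180,255,45))
    if c=='orange': return cv2.inRange(h,(9,170,90),(20,255,255))
    for a,b in HUE[c]: m|=cv2.inRange(h,(a,s,v),(b,255,255))
    return m
def blobs(m,box=None,amin=15):
    if box: z=np.zeros_like(m); x0,y0,x1,y1=box; z[y0:y1,x0:x1]=m[y0:y1,x0:x1]; m=z
    n,l,st,ce=cv2.connectedComponentsWithStats(m)
    return sorted([(int(st[i,4]),ce[i].round(2).tolist(),st[i,:4].tolist()) for i in range(1,n) if st[i,4]>=amin],reverse=True)
E
python3 - <<'E'
from h import *
T=cv2.imread('pics/top0.png')[:,:,::-1].copy();S=cv2.imread('pics/scene0.png')[:,:,::-1].copy()
for n,im,bm,bd in(('top',T,(370,158,500,270),(235,130,350,250)),('scene',S,(155,135,300,245),(270,180,400,260))):
    for c in HUE: print(n,c,'mat',blobs(mask(im,c),bm)[:3],'drw',blobs(mask(im,c),bd)[:3])
a=cv2.resize(T[155:275,370:500],None,fx=3,fy=3,interpolation=2); b=cv2.resize(T[130:250,235:350],None,fx=3,fy=3,interpolation=2)
c=cv2.hconcat([a,b]); cv2.imwrite('pics/crop0.png',c[:,:,::-1]);print(c.shape)
E
```

```text
top red mat [(61, [469.85, 166.64], [464, 164, 12, 7]), (17, [469.12, 173.82], [465, 173, 9, 3])] drw [(168, [259.89, 204.09], [254, 197, 12, 15]), (62, [255.06, 228.18], [249, 226, 13, 6])]
top yellow mat [] drw [(176, [276.44, 203.94], [271, 197, 12, 15]), (69, [273.1, 228.32], [267, 226, 13, 6])]
top green mat [] drw [(165, [293.0, 204.0], [288, 197, 11, 15]), (146, [320.4, 146.59], [314, 140, 14, 14]), (36, [291.17, 226.97], [285, 226, 13, 3])]
top blue mat [(78, [390.67, 254.26], [385, 251, 13, 8]), (20, [392.15, 245.85], [388, 245, 9, 3])] drw [(165, [310.0, 204.0], [305, 197, 11, 15]), (151, [303.4, 192.06], [272, 190, 66, 5]), (119, [313.65, 213.83], [288, 212, 51, 4])]
scene red mat [(182, [168.8, 240.74], [155, 235, 35, 10]), (73, [169.67, 199.55], [164, 195, 12, 11]), (17, [175.65, 193.82], [173, 191, 6, 7])] drw [(148, [368.83, 246.49], [362, 239, 15, 16]), (35, [381.69, 211.86], [376, 209, 13, 7])]
scene yellow mat [] drw [(149, [353.38, 240.03], [346, 233, 16, 15]), (31, [365.68, 205.58], [360, 203, 12, 6])]
scene green mat [(121, [291.74, 239.98], [285, 235, 14, 10])] drw [(159, [291.75, 241.48], [285, 235, 14, 14]), (140, [338.21, 233.81], [331, 227, 15, 15]), (27, [350.22, 199.56], [345, 197, 12, 6])]
scene blue mat [(57, [279.74, 166.47], [274, 162, 11, 12]), (35, [296.97, 224.66], [294, 221, 6, 9]), (18, [275.11, 171.22], [272, 169, 7, 7])] drw [(545, [331.86, 237.79], [294, 220, 83, 40]), (403, [343.93, 224.13], [304, 205, 81, 37]), (31, [335.19, 193.55], [330, 191, 12, 6])]
(360, 735, 3)
```

View pics/crop0.png

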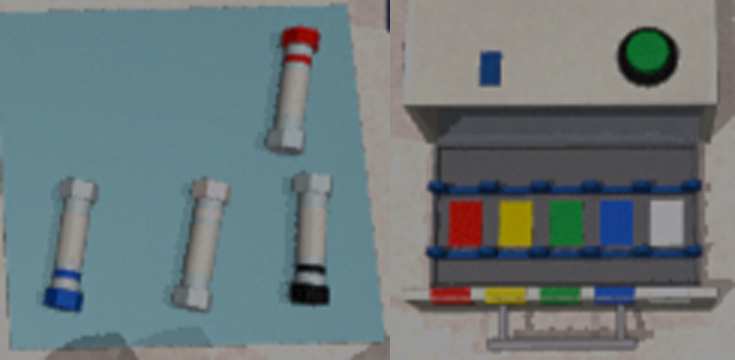

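The crop shows red's cap pointing away from the robot, and blue's and black's caps pointing towards it. The white tube's cap end isn't clear yet; the colour rings sit next to the caps. I'll triangulate the fixed points next.

```bash
python3 - <<'E'
from h import *
pt,ps=viewer.camera_params('top'),viewer.camera_params('scene')
np.set_printoptions(suppress=True,precision=1)
for n,a,b in(('p1',(259.89,204.09),(368.83,246.49)),('p2',(276.44,203.94),(353.38,240.03)),('p3',(293,204),(338.21,233.81)),('btn',(320.4,146.59),(291.75,241.48)),('redcap',(469.85,166.64),(169.67,199.55)),('bluecap',(390.67,254.26),(279.74,166.47)),
  ('redfr',(255.06,228.18),(381.69,211.86)),('yelfr',(273.1,228.32),(365.68,205.58))):
    X=tri(pt,a,ps,b); print(n,X,proj(pt,X)-a,proj(ps,X)-b)
T=cv2.imread('pics/top0.png')[:,:,::-1].copy();S=cv2.imread('pics/scene0.png')[:,:,::-1].copy()
print('tray',blobs(mask(T,'orange'),None,200)[:2],blobs(mask(S,'orange'),None,200)[:2])
print('black',blobs(mask(T,'black'),(455,210,495,262))[:2],blobs(mask(S,'black'),(190,135,235,175))[:2])
# tube centres from non-mat blobs on plane z=15
h=cv2.cvtColor(T,cv2.COLOR_RGB2HSV); 
m=255-cv2.inRange(h,(85,40,0),(100,255,255))
for a,ce,bb in blobs(m,(376,163,486,264),60):
    pts=np.argwhere(cv2.connectedComponents(m)[1]>=0)
    print('tube',a,ce,bb,onz(pt,ce,15))
for n,uv in(('white a',(371+209/3-.3,155+190/3)),('white b',(370+192/3,155+296/3)),('black a',(370+313/3,155+183/3)),('black b',(370+310/3,155+292/3)),('blue a',(370+77/3,155+190/3)),('blue b',(370+65/3,155+298/3)),('red a',(370+300/3,155+39/3)),('red b',(370+285/3,155+142/3))): print(n,onz(pt,uv,20))
print('marker',onz(pt,(360,241),5),onz(pt,(333,281),5),'roll',onz(pt,(256,290),30))
E
```

```text
p1 [556.5 202.4  31.7] [-0.5  0.2] [-0.4 -0. ]
p2 [553.3 156.8  32.5] [-0.4  0.1] [-0.3 -0. ]
p3 [549.8 111.3  32. ] [-0.3  0.1] [-0.2 -0. ]
btn [668.8  27.7 140.9] [-0.5  0.2] [-0.4 -0.1]
redcap [ 618.9 -387.9   27. ] [-0.6  0.3] [-0.4 -0.2]
bluecap [ 393.1 -138.    27.7] [-1.   0.4] [-0.6 -0.1]
redfr [480.1 207.7 100.2] [-0.5  0.2] [-0.3 -0. ]
yelfr [476.5 161.6 100. ] [-0.2  0.1] [-0.2 -0. ]
tray [(2638, [192.23, 254.69], [166, 221, 49, 68])] [(2549, [446.41, 236.18], [415, 201, 63, 71])]
black [(71, [472.34, 252.44], [467, 249, 12, 7]), (16, [472.56, 243.94], [469, 243, 9, 3])] [(44, [217.68, 143.34], [212, 139, 11, 11])]
tube 447 [393.22, 236.92] [384, 215, 19, 44] [ 440.9 -155.4   15. ]
tube 446 [467.59, 183.85] [459, 163, 18, 43] [ 573.5 -380.6   15. ]
tube 444 [437.09, 236.11] [428, 215, 19, 44] [ 433.9 -274.9   15. ]
tube 430 [473.5, 233.25] [467, 213, 14, 43] [ 434.  -375.1   15. ]
white a [ 481.3 -289.1   20. ]
white b [ 386.9 -258.5   20. ]
black a [ 480.5 -382.9   20. ]
black b [ 382.3 -364.5   20. ]
blue a [ 490.8 -167.    20. ]
blue b [ 393.9 -144.7   20. ]
red a [ 617.5 -392.5   20. ]
red b [ 520.5 -363.3   20. ]
marker [437.9 -65.    5. ] [336.1  18.1   5. ] roll [328.2 221.9  30. ]
```

```bash
python3 -m inch '[[0,0,-0.14,4,3.5,1.5,8.5],[0,0,-0.14,4,3.5,1.5,8.5],[0,0,-0.14,3,3.5,1.5,8.5],[0,0,-0.14,2,3.5,1.5,8.5],[0,0,-0.14,2,2,1.5,8.5],[0,0,0,0,0,0,8.5],[0,0,0,0,0,0,8.5],[0,0,0,0,0,0,8.5]]'; python3 - <<'E'
from h import *
s=status.get_state(); print(s['tool_pos'],s['q'])
im,p=shot('wrist'); cv2.imwrite('pics/w1.png',im[:,:,::-1]); np.savez('w1.npz',**p)
R,t=p['world_to_cam'][:3,:3],p['world_to_cam'][:3,3]; print('cam',-R.T@t,R[2],p['mtx'][0,0])
E
```

```text
time: 0.9
tool_pos: [365.4, -324.6, 308.6]
tool_rot: [[0.974, -0.227, -0.001], [-0.227, -0.974, 0.001], [-0.001, -0.0, -1.0]]
ft_force: [-0.4, -0.2, -1.0]
gripper_width: 0.998
gripper_force: 0.0
[ 365.4471189  -324.6228937   308.61037782] [-7.26131156e-01  6.87857608e-02  4.88056600e-02  1.55217699e+00
 -2.99810278e-04  2.64472356e+00]
cam [ 439.98505786 -341.55780338  443.70655609] [-0.28982361  0.06709255 -0.95472555] 312.5322301496989
```

View pics/w1.png

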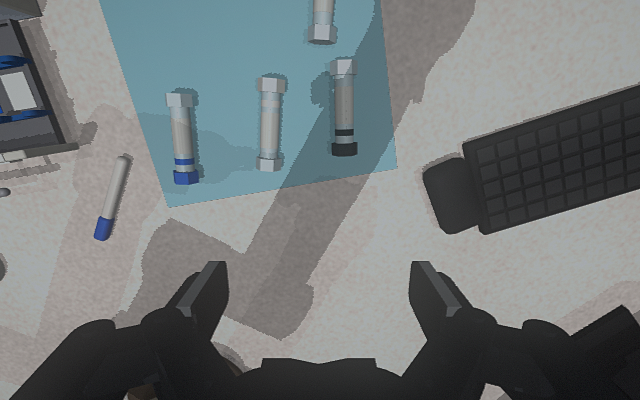

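The wrist view shows blue (182,138), white (269,123) and black (343,107), with red cut off at the top of the frame. The white tube's ends need a closer look, so I'll move forward for a second view.

```bash
python3 -m inch '[[0,0,-0.02,4,1,-1,8.5],[0,0,-0.02,4,1,-1,8.5],[0,0,0,4,1,-1,8.5],[0,0,0,2,1,-1,8.5],[0,0,0,0,0,0,8.5],[0,0,0,0,0,0,8.5],[0,0,0,0,0,0,8.5]]'; cat >> h.py <<'E'
def tubes(im,p,amin=300,z=15):
    """non-mat blobs enclosed by the mat -> centre, axis yaw(deg), length"""
    h=cv2.cvtColor(im,cv2.COLOR_RGB2HSV); mat=cv2.inRange(h,(80,45,25),(104,255,255))
    cs,_=cv2.findContours(mat,cv2.RETR_EXTERNAL,cv2.CHAIN_APPROX_NONE)
    hull=np.zeros_like(mat); big=max(cs,key=cv2.contourArea); cv2.fillPoly(hull,[cv2.convexHull(big)],255)
    m=cv2.bitwise_and(cv2.bitwise_not(mat),cv2.erode(hull,np.ones((5,5)))); m=cv2.morphologyEx(m,cv2.MORPH_OPEN,np.ones((5,5)))
    out=[]
    for c in cv2.findContours(m,cv2.RETR_EXTERNAL,cv2.CHAIN_APPROX_NONE)[0]:
        if cv2.contourArea(c)<amin: continue
        W=np.array([onz(p,q[0],z)[:2] for q in c],np.float32)
        (ce,wh,a)=cv2.minAreaRect(W); b=cv2.boxPoints((ce,wh,a)); e=[b[1]-b[0],b[2]-b[1]]; e=max(e,key=np.linalg.norm)
        ang=np.degrees(np.arctan2(e[1],e[0])); ang=(ang+90)%180-90
        out.append((np.round(ce,1),round(float(ang),1),np.round(sorted(wh),1),np.round(c.mean(0)[0]).astype(int)))
    return out
E
python3 - <<'E'
from h import *
np.set_printoptions(suppress=True)
s=status.get_state(); print(s['tool_pos'])
im,p=shot('wrist'); cv2.imwrite('pics/w2.png',im[:,:,::-1])
for n,i,q in(('w1',cv2.imread('pics/w1.png')[:,:,::-1].copy(),dict(np.load('w1.npz'))),('w2',im,p)):
    print(n)
    for t in tubes(i,q): print(t)
E
```

```text
time: 1.65
tool_pos: [505.0, -285.2, 269.7]
tool_rot: [[0.963, -0.268, -0.0], [-0.268, -0.963, -0.0], [-0.0, 0.0, -1.0]]
ft_force: [0.2, -0.0, 0.1]
gripper_width: 0.996
gripper_force: 0.0
[ 504.95671013 -285.22617217  269.7450525 ]
w1
(array([ 441. , -153.6]), -14.7, array([ 34.9, 120.9]), array([182, 140]))
(array([ 432.1, -273.4]), -18.0, array([ 33.9, 121.1]), array([269, 123]))
(array([ 448.2, -376.4]), -12.5, array([33. , 85.6]), array([344,  93]))
(array([ 536.8, -368.7]), -13.2, array([33.3, 45.1]), array([322,  22]))
w2
(array([ 438.4, -153.6]), -15.2, array([ 34.8, 129.9]), array([237, 244]))
(array([ 429.8, -273.3]), -17.5, array([ 34.9, 127.6]), array([325, 223]))
(array([ 444.8, -376.6]), -11.9, array([33. , 90.2]), array([399, 194]))
(array([ 558., -374.]), -13.2, array([33.4, 94.2]), array([380, 107]))
(array([ 616.8, -393.3]), 74.4, array([25.8, 35.4]), array([384,  53]))
```

View pics/w2.png

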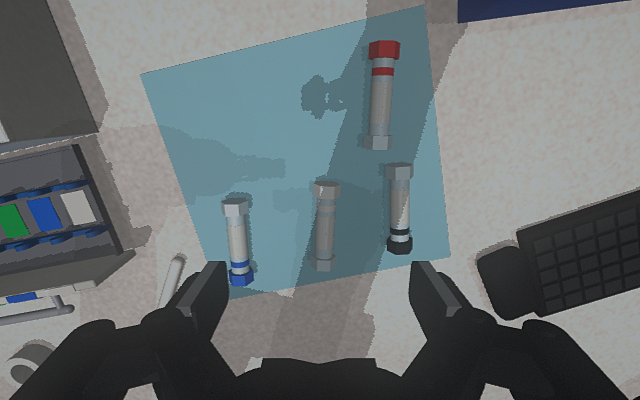

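The second view shows all four tubes: red at (380,95) with its cap away from the robot, blue, white and black. I'll join the pieces of red, check the height from the two views, and work out which end of white is the cap.

```bash
sed -i 's/m=cv2.morphologyEx(m,cv2.MORPH_OPEN,np.ones((5,5)))/m=cv2.morphologyEx(cv2.morphologyEx(m,cv2.MORPH_OPEN,np.ones((3,3))),cv2.MORPH_CLOSE,np.ones((11,5)))/' h.py
sed -i 's/(104,255,255))/(112,150,255))/' h.py
python3 - <<'E'
from h import *
np.set_printoptions(suppress=True)
p2=viewer.camera_params('wrist');p1=dict(np.load('w1.npz'))
a,b=[cv2.imread(f'pics/w{k}.png')[:,:,::-1].copy() for k in(1,2)]
for i,q in((a,p1),(b,p2)):
    for t in tubes(i,q): print(t)
ba=blobs(mask(a,'blue'),(165,150,205,190))[:2]; bb=blobs(mask(b,'blue'),(225,255,260,290))[:2]; print(ba,bb)
for u,v in zip(ba,bb): print('blue',tri(p1,u[1],p2,v[1]))
z=cv2.resize(a[60:200,150:370],None,fx=3.6,fy=3.6,interpolation=2); cv2.imwrite('pics/zw.png',z[:,:,::-1])
E
```

```text
(array([ 441.8, -152.1]), -16.8, array([ 33.8, 119.9]), array([181, 136]))
(array([ 432.1, -273.4]), -18.0, array([ 33.9, 121.1]), array([269, 123]))
(array([ 430.9, -373.6]), -11.1, array([ 33. , 120.5]), array([344, 106]))
(array([ 535.7, -368.4]), -13.2, array([33.3, 47.3]), array([322,  22]))
(array([ 440.1, -141.8]), -15.6, array([ 55.8, 133.1]), array([234, 247]))
(array([ 429.9, -273.4]), -17.5, array([ 34.9, 127.6]), array([325, 224]))
(array([ 427.3, -373.6]), -11.3, array([ 33. , 126.1]), array([399, 208]))
(array([ 571.1, -380.4]), -16.0, array([ 35.5, 121.6]), array([381,  94]))
[(171, [181.38, 178.16], [174, 172, 19, 13]), (94, [182.51, 161.44], [175, 159, 17, 6])] [(237, [241.1, 279.2], [229, 271, 24, 15]), (86, [239.09, 264.27], [231, 260, 17, 8])]
blue [ 395.02890677 -145.15945732   33.65200578]
blue [ 414.98561387 -149.92251579   28.06962949]
```

View pics/zw.png

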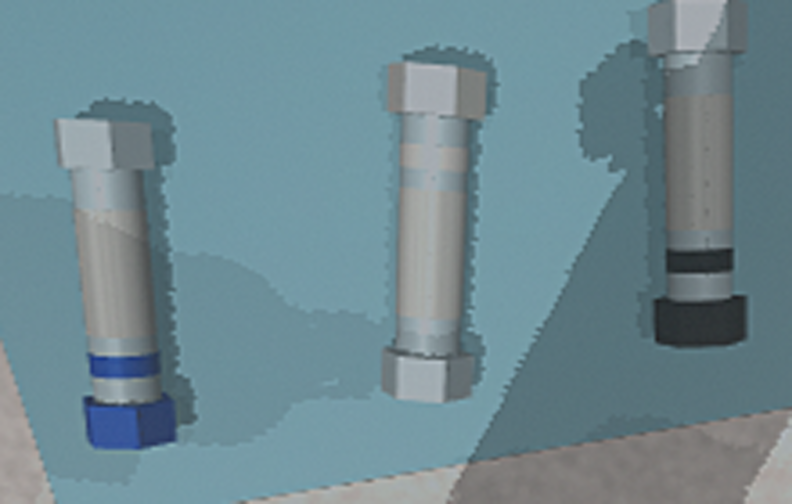

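White's ring is at its far end, so its cap points away from the robot, like red's, and both need half turns. I'll go to red first: TCP to (572,-380.5,~9).

```bash
python3 -m inch '[[0,0,-0.01,2,-3,-4,6],[0,0,0,2,-3,-4,6],[0,0,0,2,-2.5,-4,6],[0,0,0,0.7,-1,-4,6],[0,0,0,0,0,-2,6],[0,0,0,0,0,0,6],[0,0,0,0,0,0,6]]' 40; python3 - <<'E'
from h import *
print(status.get_state()['tool_pos'])
im,p=shot('wrist'); cv2.imwrite('pics/w3.png',im[:,:,::-1])
for t in tubes(im,p): print(t)
E
```

```text
time: 2.4
tool_pos: [569.1, -375.1, 97.3]
tool_rot: [[0.961, -0.277, 0.001], [-0.277, -0.961, -0.0], [0.001, 0.0, -1.0]]
ft_force: [0.1, -0.4, -0.1]
gripper_width: 0.704
gripper_force: 0.0
[ 569.0663253  -375.08280098   97.33943575]
(array([ 472.6, -292.1]), -18.8, array([21.8, 46.7]), array([256, 344]))
(array([ 539.6, -296.9]), -37.0, array([12., 47.]), array([235, 278]))
(array([ 480.8, -395.1]), -27.1, array([ 55.2, 103.7]), array([379, 310]))
(array([ 565.3, -377.4]), -16.1, array([ 35.5, 128.1]), array([323, 210]))
```

```bash
python3 -m inch '[[0,0,0,0.1,-0.25,-3,5],[0,0,0,0.1,-0.25,-3,5],[0,0,0,0,0,-1.8,5],[0,0,0,0,0,-1.0,5],[0,0,0,0,0,0,5],[0,0,0,0,0,0,1.5],[0,0,0,0,0,0,1.5],[0,0,0,0,0,0,1.5],[0,0,0,0,0,0,1.5],[0,0,0,0,0,0,1.5],[0,0,0,0,0,0,1.5]]' 40
```

```text
time: 3.55
tool_pos: [573.2, -380.2, 11.2]
tool_rot: [[0.961, -0.276, 0.004], [-0.276, -0.961, -0.002], [0.005, 0.001, -1.0]]
ft_force: [-0.0, 0.7, 6.8]
gripper_width: 0.266
gripper_force: 41.7
```

Gripped at about 22.6 mm. I'll lift, carry to pocket 1 and turn +192°.

```bash
python3 -m inch '[[0,0,0,0,0,2,1.5],[0,0,0,0,0,4,1.5],[0,0,0,0,0,4,1.5],[0,0,0.146,0,2.5,4,1.5],[0,0,0.146,0,2.5,3,1.5],[0,0,0.146,0,2.5,0,1.5],[0,0,0.146,0,2.5,0,1.5],[0,0,0.146,0,2.5,0,1.5],[0,0,0.146,0,2.5,0,1.5],[0,0,0.146,0,2.5,0,1.5],[0,0,0.146,0,2.5,0,1.5],[0,0,0.146,0,2.5,0,1.5],[0,0,0.146,0,2.5,0,1.5],[0,0,0.146,0,2.5,0,1.5],[0,0,0.146,0,2.5,0,1.5],[0,0,0.146,0,2.5,0,1.5],[0,0,0.146,0,2.5,0,1.5],[0,0,0.146,0,2.5,0,1.5],[0,0,0.146,0,2.5,0,1.5]]' 50; python3 -m inch '[[0,0,0.146,-0.2,2.5,0,1.5],[0,0,0.146,-0.2,2.5,0,1.5],[0,0,0.146,-0.2,2.5,0,1.5],[0,0,0.146,-0.2,2.5,0,1.5],[0,0,0.146,-0.2,2.5,0,1.5],[0,0,0.146,-0.2,2.5,0,1.5],[0,0,0.146,-0.2,2.5,0,1.5],[0,0,0,0,0.7,0,1.5],[0,0,0,0,0,0,1.5],[0,0,0,0,0,0,1.5]]'; python3 - <<'E'
from h import *
im,p=shot('wrist'); cv2.imwrite('pics/w4.png',im[:,:,::-1]); np.savez('w4.npz',**p)
E
```

```text
time: 5.45
tool_pos: [571.8, 21.6, 179.5]
tool_rot: [[-0.472, 0.882, 0.002], [0.882, 0.472, 0.0], [-0.001, 0.002, -1.0]]
ft_force: [-0.5, -0.1, -1.0]
gripper_width: 0.261
gripper_force: 49.0
time: 6.45
tool_pos: [557.7, 202.1, 178.7]
tool_rot: [[-0.998, 0.065, 0.001], [0.065, 0.998, -0.0], [-0.001, -0.0, -1.0]]
ft_force: [0.4, -0.3, -0.3]
gripper_width: 0.265
gripper_force: 49.0
```

View pics/w4.png

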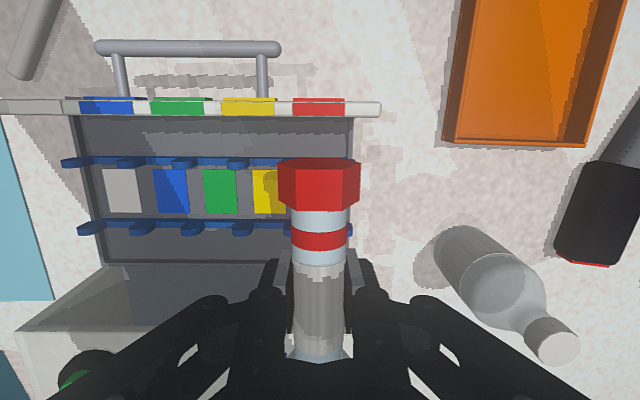

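The wrist view above the drawer shows the held tube with its cap towards the handle, and the patches of pockets 5 to 3 at (122,190), (171,191) and (220,190). I'll work out pocket positions and the tube's offset in the grip.

```bash
python3 - <<'E'
from h import *
np.set_printoptions(suppress=True,precision=1)
im=cv2.imread('pics/w4.png')[:,:,::-1].copy(); p=dict(np.load('w4.npz')); pt=viewer.camera_params('top'); ps=viewer.camera_params('scene')
T=cv2.imread('pics/top0.png')[:,:,::-1].copy()
b=[blobs(mask(im,'blue'),(145,166,195,220))[0], blobs(mask(im,'green'),(198,166,242,220))[0]]
print(b)
for q,t,s in((b[0][1],(310,204),None),(b[1][1],(293,204),(338.2,233.8))):
    print('tri',tri(p,q,pt,t),onz(p,q,32), onz(pt,t,32))
# white patch
for i,q,box in((im,p,(95,165,146,218)),(T,pt,(318,195,340,216))):
    g=cv2.cvtColor(i,cv2.COLOR_RGB2GRAY); x0,y0,x1,y1=box
    th=cv2.threshold(g[y0:y1,x0:x1].copy(),0,255,cv2.THRESH_OTSU)[1]; m=np.zeros_like(g); m[y0:y1,x0:x1]=th
    print('white',[(k,onz(q,k[1],32)) for k in blobs(m)[:2]])
# teeth/handle: front patches z=100
for c,box in(('blue',(75,92,140,118)),('green',(145,92,210,118)),('yellow',(215,92,280,118)),('red',(285,92,350,118))):
    k=blobs(mask(im,c),box)[0]; print(c,k,onz(p,k[1],100))
# red cap
k=blobs(mask(im,'red'),(270,150,370,215))[0]; r=blobs(mask(im,'red'),(270,222,370,260))[0]; print(k,r)
s=status.get_state(); R=s['tool_rot']; tc=s['tool_pos']; print(tc)
for d in(58,42): 
    X=tc+R[:,0]*d+np.array([0,0,4]); print(d,X,proj(p,X+[0,0,15]),proj(p,X-[0,0,15]),proj(p,X+[0,0,12]))
print('ring',[ (z,onz(p,r[1],z)) for z in(194,)],'handle',onz(p,(98,47),75),onz(p,(278,47),75), onz(p,(188,48),75))
E
```

```text
[(1447, [171.25, 189.71], [152, 166, 40, 47]), (1358, [219.91, 190.85], [202, 170, 36, 43])]
tri [546.9  64.2  29.1] [546.   65.7  32. ] [546.4  64.2  32. ]
tri [550.1 110.6  31.5] [550.  110.7  32. ] [550.  110.6  32. ]
white [((1403, [121.72, 190.17], [102, 169, 40, 44]), array([543.4,  19.6,  32. ]))]
white [((164, [326.97, 203.96], [322, 197, 11, 15]), array([543.,  18.,  32.]))]
blue (659, [105.19, 107.18], [79, 101, 54, 13]) [472.9  68.3 100. ]
green (633, [176.82, 107.62], [150, 102, 53, 13]) [476.3 114.9 100. ]
yellow (651, [246.9, 108.24], [221, 102, 53, 13]) [479.7 160.6 100. ]
red (665, [318.08, 108.98], [293, 103, 52, 13]) [483.2 206.9 100. ]
(3877, [317.48, 184.06], [277, 158, 84, 53]) (990, [318.08, 239.39], [291, 225, 56, 26])
[557.8 201.7 178.5]
58 [499.9 205.5 182.5] [316.7 156.9] [317.1 147.2] [316.8 155.7]
42 [515.9 204.5 182.5] [316.8 198.3] [317.2 181. ] [316.9 196.2]
ring [(194, array([534.6, 203.7, 194. ]))] handle [432.4  57.7  75. ] [440.6 181.9  75. ] [437.1 119.7  75. ]
```

```bash
python3 -m inch '[[0,0,-0.007,-0.27,0.05,-3,1.5],[0,0,0,-0.26,0.04,-3,1.5],[0,0,0,0,0,-2.5,1.5],[0,0,0,0,0,-2,1.5],[0,0,0,0,0,-1,1.5],[0,0,0,0,0,-0.5,1.5],[0,0,0,0,0,0,1.5],[0,0,0,0,0,0,1.5]]'
```

```text
time: 7.3
tool_pos: [553.0, 203.5, 59.2]
tool_rot: [[-0.997, 0.071, 0.002], [0.071, 0.997, 0.0], [-0.001, 0.001, -1.0]]
ft_force: [0.3, 0.6, -0.5]
gripper_width: 0.259
gripper_force: 49.0
```

```bash
python3 -m inch '[[0,0,0,0,-0.1,-0.2,1.5],[0,0,0,0,0,-0.3,1.5],[0,0,0,0,0,-0.3,1.5],[0,0,0,0,0,0,1.5],[0,0,0,0,0,0,1.5]]'
```

```text
time: 7.8
tool_pos: [552.2, 202.4, 50.0]
tool_rot: [[-0.998, 0.07, -0.0], [0.07, 0.998, -0.0], [0.0, -0.0, -1.0]]
ft_force: [0.6, -0.3, -0.6]
gripper_width: 0.262
gripper_force: 49.0
```

```bash
python3 -m inch '[[0,0,0,0,0,-0.05,2.4],[0,0,0,0,0,0,2.7],[0,0,0,0,0,0,3.0],[0,0,0,0,0,0,3.0],[0,0,0,0,0,0,3.0],[0,0,0,0,0,2,3.0],[0,0,0,0,0,4,3.0],[0,0,0,0,0,4,3.0],[0,0,0,0,0,4,5],[0,0,0,0,0,0,5],[0,0,0,0,0,0,5]]' 40; python3 - <<'E'
from h import *
im,p=shot('wrist'); cv2.imwrite('pics/w5.png',im[:,:,::-1]); np.savez('w5.npz',**p)
E
```

```text
time: 8.9
tool_pos: [553.0, 202.7, 190.8]
tool_rot: [[-0.998, 0.07, 0.003], [0.07, 0.998, 0.001], [-0.002, 0.001, -1.0]]
ft_force: [-0.3, 0.1, -0.5]
gripper_width: 0.586
gripper_force: 0.0
```

View pics/w5.png

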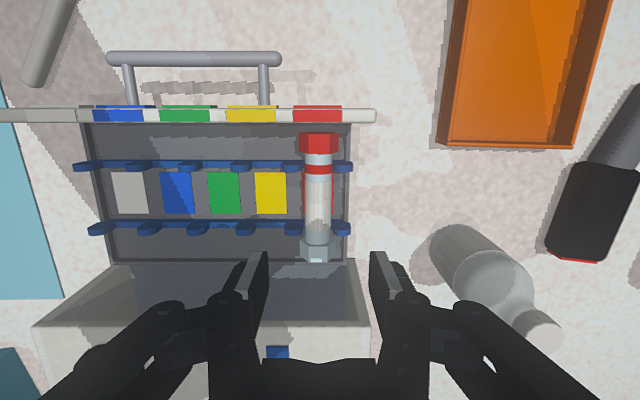

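Red lies in pocket 1, cap at (318,144) and foot at (316,250), both hexagons outside the combs. Next is blue, after checking where it and the others lie now.

```bash
python3 - <<'E'
from h import *
np.set_printoptions(suppress=True,precision=1)
p=dict(np.load('w5.npz')); 
print(onz(p,(318.5,135),68),onz(p,(318.5,153),68),onz(p,(316.5,237),68),onz(p,(316,262),53))
T,pt=shot('top'); cv2.imwrite('pics/t5.png',T[:,:,::-1])
for t in tubes(T,pt,amin=60): print(t)
E
python3 -m inch '[[0,0,-0.02,-1,-3.5,0,5],[0,0,-0.02,-1,-3.5,0,5],[0,0,-0.02,-1,-3.5,0,5],[0,0,-0.02,-1,-3.5,0,5],[0,0,-0.02,-1,-3.5,0,5],[0,0,-0.02,-1,-3.5,0,5],[0,0,-0.02,-1,-3.5,0,5],[0,0,-0.02,-1,-3.5,0,5],[0,0,-0.02,-1,-3.5,0,5],[0,0,0,-1,-3.8,0,5],[0,0,0,0,0,0,5],[0,0,0,0,0,0,5]]'; python3 - <<'E'
from h import *
im,p=shot('wrist'); cv2.imwrite('pics/w6.png',im[:,:,::-1])
for t in tubes(im,p): print(t)
E
```

```text
[498.8 206.9  68. ] [513.3 205.9  68. ] [587.6 198.8  68. ] [620.1 195.9  53. ]
(array([ 434.9, -275.3]), -17.3, array([ 34.9, 120.8]), array([437, 236]))
(array([ 444.4, -156.8]), -14.3, array([ 34. , 119.4]), array([393, 236]))
(array([ 433.7, -376.6]), -8.9, array([ 33. , 115.4]), array([474, 233]))
time: 10.2
tool_pos: [451.4, -150.9, 188.2]
tool_rot: [[-0.968, 0.25, -0.002], [0.25, 0.968, 0.001], [0.003, 0.001, -1.0]]
ft_force: [0.4, 1.7, -0.1]
gripper_width: 0.586
gripper_force: 0.0
(array([ 663. , -174.3]), 75.5, array([22.3, 88.2]), array([346, 357]))
(array([ 627.2, -362.6]), 57.6, array([ 56.7, 173.7]), array([183, 365]))
(array([ 528.5, -252.8]), -33.2, array([16.8, 63.6]), array([248, 275]))
(array([ 435.5, -378.2]), -11.5, array([ 39.2, 124.9]), array([102, 221]))
(array([ 525.2, -105.5]), 0.3, array([ 20.9, 193.5]), array([380, 236]))
(array([ 437. , -276.5]), -17.9, array([ 34.5, 127.1]), array([196, 198]))
(array([ 446.4, -155.7]), -15.3, array([ 33.9, 122.9]), array([311, 177]))
```

```bash
python3 -m inch '[[0,0,-0.012,-0.4,-0.2,-4,5],[0,0,0,-0.4,-0.2,-4,5],[0,0,0,0,0,-4,5],[0,0,0,0,0,-3,5],[0,0,0,0,0,-1.8,5],[0,0,0,0,0,-0.9,5],[0,0,0,0,0,0,5],[0,0,0,0,0,0,1.5],[0,0,0,0,0,0,1.5],[0,0,0,0,0,0,1.5],[0,0,0,0,0,0,1.5],[0,0,0,0,0,0,1.5],[0,0,0,0,0,0,1.5]]' 50
```

```text
time: 11.55
tool_pos: [445.5, -154.7, 14.0]
tool_rot: [[-0.966, 0.259, 0.003], [0.259, 0.966, -0.0], [-0.003, 0.001, -1.0]]
ft_force: [-0.0, 2.0, 5.6]
gripper_width: 0.259
gripper_force: 49.3
```

```bash
python3 -m inch '[[0,0,0,0,0,3,1.5],[0,0,0,0,0,4.5,1.5],[0,0,0.02,0,1.2,4.5,1.5],[0,0,0.02,0.6,2.5,4.5,1.5],[0,0,0.02,1.2,2.5,0,1.5],[0,0,0.02,1.2,2.5,0,1.5],[0,0,0.02,1.2,2.5,0,1.5],[0,0,0.02,1.2,2.5,0,1.5],[0,0,0.02,1.2,2.5,0,1.5],[0,0,0.02,1.2,2.5,0,1.5],[0,0,0.02,1.2,2.5,0,1.5],[0,0,0.01,1,0.5,0,1.5],[0,0,0,0.1,0.2,0,1.5],[0,0,0,0,0,0,1.5],[0,0,0,0,0,0,1.5]]'; cat > m.py <<'E'
import sys
from h import *
np.set_printoptions(suppress=True,precision=1)
c,f=sys.argv[1:3]
im,p=shot('wrist'); cv2.imwrite(f'pics/{f}.png',im[:,:,::-1]); np.savez(f+'.npz',**p)
s=status.get_state(); R=s['tool_rot']; tc=s['tool_pos']; print(tc,R[:,0])
if c!='white': print('cap',blobs(mask(im,c),(270,140,370,222))[:1],'ring',blobs(mask(im,c),(280,215,360,270))[:1])
k=float(sys.argv[3]) # tube axis height above TCP
for d in(58,42):
    X=tc+R[:,0]*d+[0,0,k]; print(d,proj(p,X+[0,0,15]),proj(p,X-[0,0,15]))
E
python3 m.py blue w7 1; python3 m.py blue w7 3.8
```

```text
time: 13.05
tool_pos: [544.7, 62.7, 176.1]
tool_rot: [[-0.997, 0.074, -0.0], [0.074, 0.997, -0.0], [0.0, -0.0, -1.0]]
ft_force: [-1.3, -0.4, -0.7]
gripper_width: 0.26
gripper_force: 49.2
[544.7  62.6 176.2] [-1.   0.1  0. ]
cap [(3939, [319.08, 166.67], [277, 142, 93, 51])] ring [(926, [318.13, 223.05], [291, 215, 56, 19])]
58 [317.5 155.6] [317.8 146.5]
42 [317.6 196.2] [317.8 179.7]
[544.7  62.7 176.2] [-1.   0.1  0. ]
cap [(3941, [319.09, 166.66], [277, 142, 93, 51])] ring [(928, [318.17, 223.06], [291, 215, 56, 19])]
58 [317.6 156.8] [317.9 147.2]
42 [317.7 198.2] [317.9 181. ]
```

View pics/w7.png

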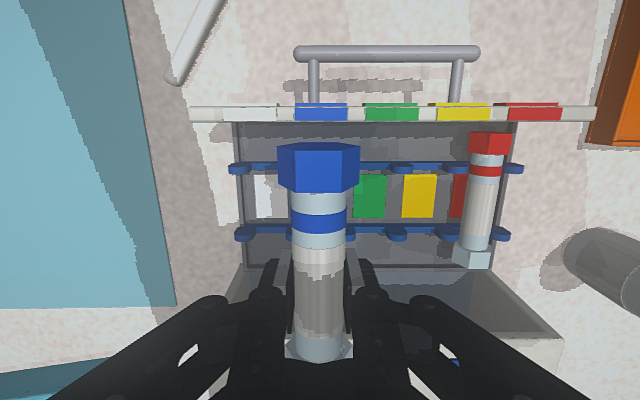

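```bash
python3 -m inch '[[0,0,0,0.35,0.2,-3,1.5],[0,0,0,0,0,-3,1.5],[0,0,0,0,0,-2.5,1.5],[0,0,0,0,0,-1.5,1.5],[0,0,0,0,0,-1,1.5],[0,0,0,0,0,-0.7,1.5],[0,0,0,0,0,0,1.5],[0,0,0,0,0,0,1.5]]'
```

```text
time: 13.95
tool_pos: [549.1, 65.5, 59.8]
tool_rot: [[-0.997, 0.073, 0.001], [0.073, 0.997, 0.0], [-0.001, 0.0, -1.0]]
ft_force: [-0.2, -0.2, -0.3]
gripper_width: 0.262
gripper_force: 49.2
```

```bash
python3 -m inch '[[0,0,0,-0.1,-0.07,-0.2,1.5],[0,0,0,0,0,-0.3,1.5],[0,0,0,0,0,-0.3,1.5],[0,0,0,0,0,0,1.5],[0,0,0,0,0,0,1.5]]'
```

```text
time: 14.45
tool_pos: [547.5, 64.9, 50.9]
tool_rot: [[-0.997, 0.072, -0.0], [0.072, 0.997, -0.0], [0.0, -0.0, -1.0]]
ft_force: [0.5, 0.4, -0.6]
gripper_width: 0.26
gripper_force: 49.2
```

```bash
python3 -m inch '[[0,0,0,0,0,-0.05,2.4],[0,0,0,0,0,0,2.7],[0,0,0,0,0,0,3.0],[0,0,0,0,0,0,3.0],[0,0,0,0,0,0,3.0],[0,0,0,0,0,2,3.0],[0,0,0,0,0,4,3.0],[0,0,0,0,0,4,3.0],[0,0,0,0,0,4,5],[0,0,0,0,0,0,5],[0,0,0,0,0,0,5]]' 40; python3 m.py blue w8 0 >/dev/null; python3 - <<'E'
from h import *
np.set_printoptions(suppress=True,precision=1)
im=cv2.imread('pics/w8.png')[:,:,::-1].copy(); p=dict(np.load('w8.npz'))
for c,b in(('blue',blobs(mask(im,'blue'),(295,122,345,158),80)[:2]),):
    for k in b: print(k, onz(p,k[1],66))
E
python3 -m inch '[[0,0,-0.147,-0.5,-1.5,0,5],[0,0,-0.147,-0.5,-1.5,0,5],[0,0,-0.147,-0.5,-1.5,0,5],[0,0,-0.147,-0.5,-1.5,0,5],[0,0,-0.147,-0.5,-1.5,0,5],[0,0,-0.147,-0.5,-1.5,0,5],[0,0,-0.147,-0.5,-1.5,0,5],[0,0,-0.147,-0.5,-1.5,0,5],[0,0,-0.147,-0.5,-1.5,0,5],[0,0,-0.147,-0.5,-1.5,0,5],[0,0,-0.147,-0.5,-1.5,0,5],[0,0,-0.147,-0.5,-1.5,0,5],[0,0,-0.147,-0.5,-1.5,0,5],[0,0,-0.147,-0.5,-1.5,0,5],[0,0,-0.147,-0.5,-1.5,0,5],[0,0,-0.147,-0.5,-1.5,0,5],[0,0,-0.147,-0.5,-1.5,0,5],[0,0,-0.147,-0.5,-1.5,0,5],[0,0,-0.147,-0.5,-1.5,0,5],[0,0,-0.147,-0.5,-1.5,0,5]]'; python3 -m inch '[[0,0,-0.147,-0.5,-1.5,0,5],[0,0,-0.147,-0.5,-1.5,0,5],[0,0,-0.147,-0.3,-1.2,0,5],[0,0,0,0,0,0,5],[0,0,0,0,0,0,5]]'
python3 - <<'E'
from h import *
im,p=shot('wrist'); cv2.imwrite('pics/w9.png',im[:,:,::-1])
for t in tubes(im,p): print(t)
T,pt=shot('top')
for t in tubes(T,pt,amin=60): print('top',t)
E
```

```text
time: 15.55
tool_pos: [548.3, 64.9, 191.6]
tool_rot: [[-0.997, 0.072, 0.003], [0.072, 0.997, 0.0], [-0.003, 0.0, -1.0]]
ft_force: [-0.8, -1.0, -0.8]
gripper_width: 0.586
gripper_force: 0.0
(757, [318.05, 135.24], [299, 126, 39, 20]) [494.6  68.8  66. ]
time: 17.6
tool_pos: [446.5, -235.3, 188.5]
tool_rot: [[0.992, 0.123, -0.003], [0.123, -0.992, 0.002], [-0.003, -0.002, -1.0]]
ft_force: [-0.2, 0.5, 0.3]
gripper_width: 0.585
gripper_force: 0.0
time: 18.1
tool_pos: [434.0, -276.7, 189.2]
tool_rot: [[0.953, -0.304, -0.002], [-0.304, -0.953, 0.002], [-0.002, -0.001, -1.0]]
ft_force: [1.0, 0.3, -0.5]
gripper_width: 0.586
gripper_force: 0.0
(array([ 365.1, -171.5]), -39.3, array([15.2, 57.8]), array([248, 272]))
(array([ 348.9, -261.4]), -89.2, array([ 13.8, 164.8]), array([330, 264]))
(array([ 429.8, -273.1]), -17.8, array([ 34.3, 124.2]), array([316, 185]))
(array([ 427.2, -373. ]), -11.7, array([ 33.8, 122.8]), array([414, 156]))
top (array([ 459.1, -337.2]), -90.0, array([168.8, 188.5]), array([460, 229]))
```

View pics/w8.png

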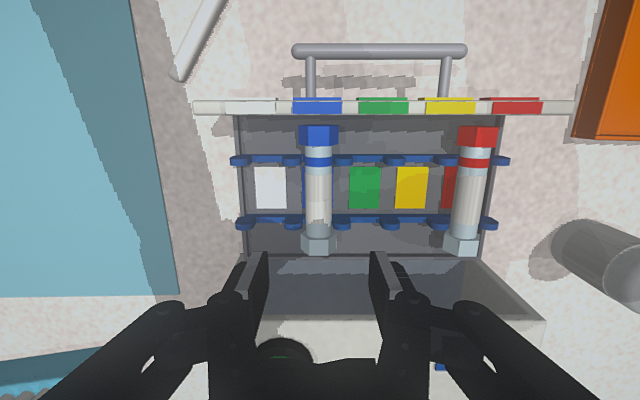

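Blue is seated in pocket 4. White is at about (433.4,-274.8) with yaw -17.8°, so I'll grasp it.

```bash
python3 -m inch '[[0,0,0,-0.03,0.18,-4,5],[0,0,0,0,0,-4,5],[0,0,0,0,0,-4,5],[0,0,0,0,0,-3,5],[0,0,0,0,0,-1.8,5],[0,0,0,0,0,-0.9,5],[0,0,0,0,0,0,5],[0,0,0,0,0,0,1.5],[0,0,0,0,0,0,1.5],[0,0,0,0,0,0,1.5],[0,0,0,0,0,0,1.5],[0,0,0,0,0,0,1.5],[0,0,0,0,0,0,1.5]]' 50
```

```text
time: 19.5
tool_pos: [435.4, -275.9, 15.1]
tool_rot: [[0.952, -0.307, 0.003], [-0.307, -0.952, -0.001], [0.003, 0.0, -1.0]]
ft_force: [-0.8, 1.2, 6.2]
gripper_width: 0.257
gripper_force: 49.3
```

```bash
python3 -m inch '[[0,0,0,0,0,3,1.5],[0,0,0,0,0,4.5,1.5],[0,0,0.147,0.4,1.2,4.5,1.5],[0,0,0.147,0.4,1.2,4,1.5],[0,0,0.147,0.5,1.3,0,1.5],[0,0,0.147,0.5,1.3,0,1.5],[0,0,0.147,0.5,1.3,0,1.5],[0,0,0.147,0.5,1.3,0,1.5],[0,0,0.147,0.5,1.3,0,1.5],[0,0,0.147,0.5,1.3,0,1.5],[0,0,0.147,0.5,1.3,0,1.5],[0,0,0.147,0.5,1.3,0,1.5],[0,0,0.147,0.5,1.3,0,1.5],[0,0,0.147,0.5,1.3,0,1.5],[0,0,0.147,0.5,1.3,0,1.5],[0,0,0.147,0.5,1.3,0,1.5],[0,0,0.147,0.5,1.3,0,1.5],[0,0,0.147,0.5,1.3,0,1.5],[0,0,0.147,0.5,1.3,0,1.5],[0,0,0.147,0.5,1.3,0,1.5]]'; python3 -m inch '[[0,0,0.147,0.5,1.3,0,1.5],[0,0,0.147,0.5,1.3,0,1.5],[0,0,0.147,0.4,1.3,0,1.5],[0,0,0.147,0.4,1.2,0,1.5],[0,0,0.147,0.2,0.6,0,1.5],[0,0,0,0,0,0,1.5],[0,0,0,0,0,0,1.5]]'; python3 m.py white w10 0.5
```

```text
time: 21.5
tool_pos: [522.5, -42.8, 173.9]
tool_rot: [[-0.696, 0.718, 0.0], [0.718, 0.696, -0.0], [-0.0, 0.0, -1.0]]
ft_force: [0.8, 0.1, -0.5]
gripper_width: 0.267
gripper_force: 49.0
time: 22.2
tool_pos: [542.2, 13.5, 173.7]
tool_rot: [[-0.997, 0.076, 0.0], [0.076, 0.997, -0.0], [-0.0, -0.0, -1.0]]
ft_force: [-0.3, -0.5, -0.7]
gripper_width: 0.263
gripper_force: 49.0
[542.2  13.4 173.7] [-1.   0.1 -0. ]
58 [317.1 155.4] [317.4 146.2]
42 [317.2 195.7] [317.5 179.3]
```

View pics/w10.png

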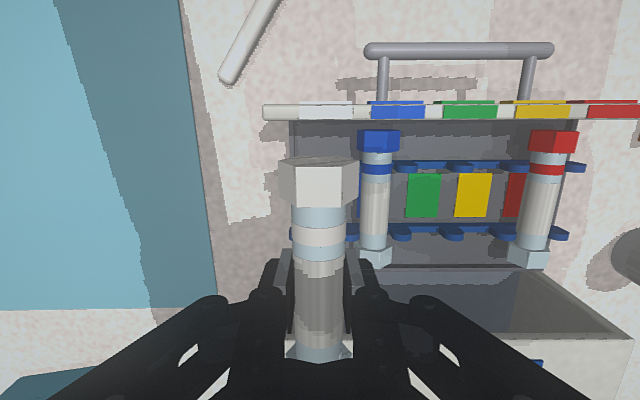

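The white cap is at (318,182), and the tube sits about 4 mm footward in the grip. I'll correct for that and lower it.

```bash
python3 -m inch '[[0,0,0,-0.3,0.57,-3,1.5],[0,0,0,0,0,-3,1.5],[0,0,0,0,0,-2.2,1.5],[0,0,0,0,0,-1.5,1.5],[0,0,0,0,0,-1,1.5],[0,0,0,0,0,-0.7,1.5],[0,0,0,0,0,0,1.5],[0,0,0,0,0,0,1.5]]'
```

```text
time: 23.05
tool_pos: [539.7, 19.3, 60.2]
tool_rot: [[-0.997, 0.073, 0.001], [0.073, 0.997, 0.0], [-0.001, 0.0, -1.0]]
ft_force: [-0.4, 0.8, -0.4]
gripper_width: 0.261
gripper_force: 49.0
```

```bash
python3 -m inch '[[0,0,0,0,0,-0.3,1.5],[0,0,0,0,0,-0.3,1.5],[0,0,0,0,0,-0.3,1.5],[0,0,0,0,0,0,1.5],[0,0,0,0,0,0,1.5]]'
```

```text
time: 23.55
tool_pos: [539.2, 19.4, 50.4]
tool_rot: [[-0.997, 0.072, -0.0], [0.072, 0.997, 0.0], [0.0, -0.0, -1.0]]
ft_force: [-0.2, 0.2, -0.2]
gripper_width: 0.26
gripper_force: 49.0
```

```bash
python3 -m inch '[[0,0,0,0,0,-0.05,2.4],[0,0,0,0,0,0,2.7],[0,0,0,0,0,0,3.0],[0,0,0,0,0,0,3.0],[0,0,0,0,0,0,3.0],[0,0,0,0,0,2,3.0],[0,0,0,0,0,4,3.0],[0,0,0,0,0,4,3.0],[0,0,0,0,0,4,5],[0,0,0,0,0,0,5],[0,0,0,0,0,0,5]]' 40; python3 m.py white w11 0 >/dev/null;  python3 -m inch '[[0,0,-0.013,-1,-3.5,0,5],[0,0,-0.013,-1,-3.5,0,5],[0,0,-0.013,-1,-3.5,0,5],[0,0,-0.013,-1,-3.5,0,5],[0,0,-0.013,-1,-3.5,0,5],[0,0,-0.013,-1,-3.5,0,5],[0,0,-0.013,-1,-3.5,0,5],[0,0,-0.013,-1,-3.5,0,5],[0,0,-0.013,-1,-3.5,0,5],[0,0,-0.01,-1,-3.5,0,5],[0,0,0,-0.8,-4.1,0,5],[0,0,0,0,0,0,5],[0,0,0,0,0,0,5]]'
python3 - <<'E'
from h import *
np.set_printoptions(suppress=True,precision=1)
im,p=shot('wrist'); cv2.imwrite('pics/w12.png',im[:,:,::-1])
for t in tubes(im,p): print(t)
pt=viewer.camera_params('top')
T=cv2.imread('pics/t5.png')[:,:,::-1].copy(); S=cv2.imread('pics/scene0.png')[:,:,::-1].copy(); ps=viewer.camera_params('scene')
for i,q in((T,pt),(S,ps)):
    m=mask(i,'orange'); m=max(cv2.findContours(m,0,1)[0],key=cv2.contourArea); W=np.array([onz(q,k[0],30)[:2] for k in m],np.float32); print('tray',cv2.minAreaRect(W))
E
```

```text
time: 24.65
tool_pos: [540.0, 19.4, 191.0]
tool_rot: [[-0.997, 0.072, 0.003], [0.072, 0.997, 0.0], [-0.003, 0.0, -1.0]]
ft_force: [0.1, -0.4, -0.3]
gripper_width: 0.584
gripper_force: 0.0
time: 26.0
tool_pos: [430.3, -371.7, 187.9]
tool_rot: [[-0.98, 0.2, -0.003], [0.2, 0.98, 0.003], [0.003, 0.002, -1.0]]
ft_force: [-0.2, -1.0, -0.3]
gripper_width: 0.587
gripper_force: 0.0
(array([ 681.3, -272.1]), -82.1, array([ 49.8, 128.5]), array([438, 369]))
(array([ 544.8, -313.9]), 6.0, array([16.4, 63. ]), array([389, 275]))
(array([ 444., -375.]), -12.5, array([ 33.9, 105.8]), array([317, 197]))
(array([ 530.2, -447.6]), -7.8, array([ 31., 311.]), array([266, 275]))
tray ((436.5182800292969, 399.1673583984375), (105.21047973632812, 176.8408203125), 84.495849609375)
tray ((441.4800109863281, 394.4035949707031), (118.69038391113281, 194.94613647460938), 84.20297241210938)
```

View pics/w11.png

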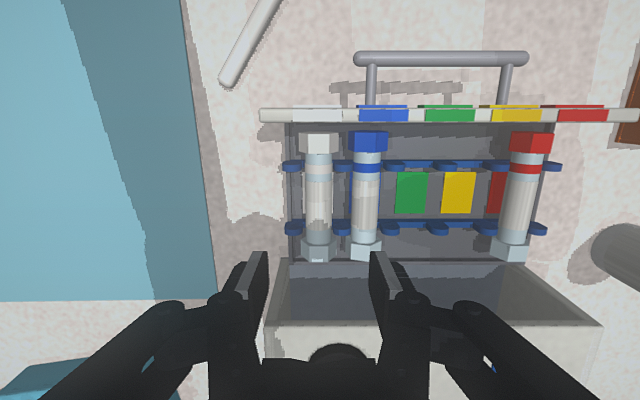

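White is seated in pocket 5, so all three pockets are loaded. Now the black reject.

```bash
python3 -m inch '[[0,0,0,0,-0.15,-4,5],[0,0,0,0,0,-4,5],[0,0,0,0,0,-4,5],[0,0,0,0,0,-3,5],[0,0,0,0,0,-1.8,5],[0,0,0,0,0,-0.9,5],[0,0,0,0,0,0,5],[0,0,0,0,0,0,1.5],[0,0,0,0,0,0,1.5],[0,0,0,0,0,0,1.5],[0,0,0,0,0,0,1.5],[0,0,0,0,0,0,1.5],[0,0,0,0,0,0,1.5]]' 50
```

```text
time: 27.35
tool_pos: [432.3, -373.7, 14.7]
tool_rot: [[-0.98, 0.198, 0.003], [0.198, 0.98, -0.001], [-0.003, -0.001, -1.0]]
ft_force: [-0.5, 1.9, 6.1]
gripper_width: 0.258
gripper_force: 49.4
```

```bash
python3 -m inch '[[0,0,0,0,0,3,1.5],[0,0,0,0,0,4.5,1.5],[0,0,0,0,1.5,4.5,1.5],[0,0,0.01,0,2.5,4,1.5],[0,0,0.01,0,3,0,1.5],[0,0,0.01,0,3,0,1.5],[0,0,0.01,0,3,0,1.5],[0,0,0.01,0,3,0,1.5],[0,0,0.01,0,3,0,1.5],[0,0,0.01,0,3,0,1.5],[0,0,0.01,0,3,0,1.5],[0,0,0.01,0,3,0,1.5],[0,0,0.01,0,3,0,1.5],[0,0,0,0,3,0,1.5],[0,0,0,0,3,0,1.5],[0,0,0,0,3,0,1.5],[0,0,0,0,3,0,1.5],[0,0,0,0,3,0,1.5],[0,0,0,0,3,0,1.5],[0,0,0,0,3,0,1.5]]'; python3 -m inch '[[0,0,0,0,3,0,1.5],[0,0,0,0,3,0,1.5],[0,0,0,0.1,3,0,1.5],[0,0,0,0.1,3,0,1.5],[0,0,0,0.1,3,0,1.5],[0,0,0,0.1,3,0,1.5],[0,0,0,0.1,3,0,1.5],[0,0,0,0.1,2,0,1.5],[0,0,0,0,1,0,1.5],[0,0,0,0,0,0,1.5],[0,0,0,0,0,0,1.5]]'; python3 - <<'E'
from h import *
im,p=shot('wrist'); cv2.imwrite('pics/w13.png',im[:,:,::-1])
E
```

```text
time: 29.35
tool_pos: [431.2, 148.0, 173.5]
tool_rot: [[-0.995, 0.099, 0.001], [0.099, 0.995, 0.0], [-0.001, 0.0, -1.0]]
ft_force: [-0.1, 0.3, -0.3]
gripper_width: 0.262
gripper_force: 49.1
time: 30.45
tool_pos: [437.2, 386.1, 173.0]
tool_rot: [[-0.995, 0.1, -0.0], [0.1, 0.995, -0.001], [0.0, -0.001, -1.0]]
ft_force: [-0.6, -0.3, 0.4]
gripper_width: 0.26
gripper_force: 49.1
```

View pics/w13.png

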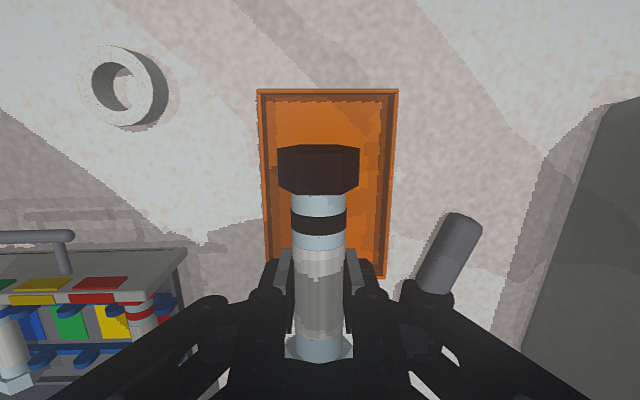

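The black tube is above the tray, which is centred near column 327. I'll shift +9 mm in y and lay it down.

```bash
python3 -m inch '[[0,0,0,0.1,0.9,-4,1.5],[0,0,0,0,0,-4,1.5],[0,0,0,0,0,-3,1.5],[0,0,0,0,0,-2,1.5],[0,0,0,0,0,-1,1.5],[0,0,0,0,0,-0.7,1.5],[0,0,0,0,0,-0.3,1.5],[0,0,0,0,0,-0.2,1.5],[0,0,0,0,0,0,1.5],[0,0,0,0,0,0,1.5]]'
```

```text
time: 31.5
tool_pos: [438.7, 396.2, 21.8]
tool_rot: [[-0.995, 0.099, 0.001], [0.099, 0.995, 0.001], [-0.001, 0.001, -1.0]]
ft_force: [-0.2, 0.5, 0.1]
gripper_width: 0.26
gripper_force: 49.1
```

```bash
python3 -m inch '[[0,0,0,0,0,-0.2,2.4],[0,0,0,0,0,0,3],[0,0,0,0,0,0,4],[0,0,0,0,0,0,4],[0,0,0,0,0,0,4],[0,0,0,0,0,3,4],[0,0,0,0,0,4,4],[0,0,0,0,0,4,4],[0,0,0.009,-0.6,-3,4,4],[0,0,0.009,-0.6,-3,0,4],[0,0,0.009,-0.6,-3,0,4],[0,0,0,-0.6,-3,0,0],[0,0,0,-0.6,-3,0,0],[0,0,0,-0.6,-3,0,0],[0,0,0,-0.6,-3,0,0],[0,0,0,-0.6,-3,0,0],[0,0,0,-0.4,-2.5,0,0],[0,0,0,-0.1,-1,0,0],[0,0,0,0,0,0,0],[0,0,0,0,0,0,0]]' 40; python3 - <<'E'
from h import *
np.set_printoptions(suppress=True,precision=1)
T,pt=shot('top'); cv2.imwrite('pics/t6.png',T[:,:,::-1]); S,ps=shot('scene')
print('tray black',[(k,onz(pt,k[1],25)) for k in blobs(mask(T,'black'),(160,215,225,295))][:2])
W,pw=shot('wrist'); print('patches',[(c,blobs(mask(T,c),(235,190,350,225))[:1]) for c in('green','yellow')])
v=cv2.hconcat([cv2.resize(T[130:300,150:350],None,fx=2,fy=2),W[:340]*1][0:1]+[cv2.resize(W,(400,340))]); cv2.imwrite('pics/v6.png',v[:,:,::-1]); print(v.shape)
E
```

```text
time: 33.5
tool_pos: [385.7, 121.6, 168.9]
tool_rot: [[-0.997, 0.073, 0.001], [0.073, 0.997, 0.001], [-0.0, 0.001, -1.0]]
ft_force: [0.7, 0.6, 0.3]
gripper_width: -0.0
gripper_force: 0.0
tray black [((95, [214.44, 254.84], [210, 237, 12, 35]), array([428.8, 329.7,  25. ])), ((55, [188.78, 272.55], [183, 270, 12, 6]), array([387.2, 398.8,  25. ]))]
patches [('green', [(38, [295.34, 199.21], [289, 197, 10, 8])]), ('yellow', [])]
(340, 800, 3)
```

View pics/v6.png

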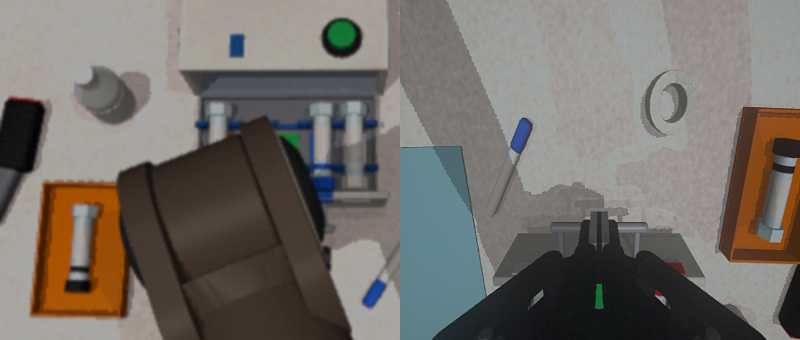

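The black tube lies in the tray, the drawer tubes are in place, and the closed fingers are in front of the bar. I'll lower them and push.

```bash
python3 -m inch '[[0,0,0,0,0,-4,0],[0,0,0,0,0,-4,0],[0,0,0,0,0,-2,0],[0,0,0,0,0,-0.7,0],[0,0,0,0.8,-0.06,0,0],[0,0,0,0.8,-0.06,0,0],[0,0,0,0.8,-0.06,0,0],[0,0,0,0.8,-0.06,0,0],[0,0,0,0.6,-0.04,0,0],[0,0,0,0.6,-0.04,0,0]]'
```

```text
time: 34.65
tool_pos: [429.6, 117.9, 61.9]
tool_rot: [[-0.997, 0.073, -0.001], [0.073, 0.997, 0.0], [0.001, 0.0, -1.0]]
ft_force: [-4.5, 0.9, 1.5]
gripper_width: -0.002
gripper_force: 1.4
```

```bash
python3 -m inch '[[0,0,0,0.6,-0.04,0,0],[0,0,0,0.8,-0.06,0,0],[0,0,0,0.8,-0.06,0,0],[0,0,0,0.8,-0.06,0,0],[0,0,0,0.8,-0.06,0,0],[0,0,0,0.8,-0.06,0,0],[0,0,0,0.8,-0.06,0,0],[0,0,0,0.8,-0.06,0,0],[0,0,0,0.8,-0.06,0,0],[0,0,0,0.8,-0.06,0,0],[0,0,0,0.8,-0.06,0,0],[0,0,0,0.8,-0.06,0,0],[0,0,0,0.8,-0.06,0,0],[0,0,0,0.8,-0.06,0,0],[0,0,0,0.6,-0.04,0,0]]'; python3 -m inch '[[0,0,0,0.5,-0.04,0,0],[0,0,0,0.5,-0.04,0,0],[0,0,0,0.5,-0.04,0,0],[0,0,0,0.5,-0.04,0,0]]'
```

```text
time: 36.15
tool_pos: [546.1, 109.2, 61.6]
tool_rot: [[-0.997, 0.072, 0.0], [0.072, 0.997, -0.0], [-0.0, -0.0, -1.0]]
ft_force: [-2.5, 1.6, 1.4]
gripper_width: -0.002
gripper_force: 1.4
time: 36.55
tool_pos: [565.6, 107.7, 61.7]
tool_rot: [[-0.997, 0.072, -0.0], [0.072, 0.997, 0.0], [0.0, 0.0, -1.0]]
ft_force: [-1.9, 2.6, 0.8]
gripper_width: 0.0
gripper_force: 1.4
```

```bash
python3 -m inch '[[0,0,0,0.3,-0.02,0,0],[0,0,0,0.3,-0.02,0,0],[0,0,0,0.3,-0.02,0,0]]'|head -4;  python3 -m inch '[[0,0,0,0.3,-0.02,0,0],[0,0,0,0.3,-0.02,0,0]]'|grep -E "pos|ft"; python3 -m inch '[[0,0,0,0.3,-0.02,0,0],[0,0,0,0,0,0,0]]'|grep -E "pos|ft"; python3 - <<'E'
from h import *
W,pw=shot('wrist'); cv2.imwrite('pics/w14.png',W[:,:,::-1])
E
```

```text
time: 36.85
tool_pos: [572.9, 107.1, 61.5]
tool_rot: [[-0.997, 0.072, -0.003], [0.072, 0.997, 0.0], [0.003, 0.0, -1.0]]
ft_force: [-11.4, 2.8, 7.3]
tool_pos: [579.4, 106.7, 61.7]
ft_force: [-2.1, 1.4, 0.1]
tool_pos: [583.5, 106.2, 61.7]
ft_force: [-2.9, 0.8, 1.7]
```

```bash
python3 -m inch '[[0,0,0,0.2,-0.01,0,0],[0,0,0,0,0,0,0]]'|grep -E "pos|ft"; python3 -m inch '[[0,0,0,0.2,-0.01,0,0],[0,0,0,0,0,0,0]]'|grep -E "pos|ft"; python3 -m inch '[[0,0,0,0.1,-0.01,0,0],[0,0,0,0,0,0,0]]'|grep -E "pos|ft"
```

```text
tool_pos: [583.6, 106.2, 61.5]
ft_force: [-8.2, 0.4, 4.7]
tool_pos: [583.8, 106.2, 61.6]
ft_force: [-15.5, 0.2, 8.8]
tool_pos: [583.8, 106.2, 61.5]
ft_force: [-19.2, 0.6, 10.8]
```

The drawer is against its stop, at 19 N with no further travel. I'll back off, rise and look at the button.

```bash
python3 -m inch '[[0,0,0,-0.8,0.05,0,0],[0,0,0,-2,0.15,0,0],[0,0,0,-3,0.2,1,0],[0,0,0,0,0,4,0],[0,0,0,0,-1,4,0],[0,0,0,1,-2,4,0],[0,0,0,2,-2,4,0],[0,0,0,3,-2,2,0],[0,0,0,3,-1,0,0],[0,0,0,3,0,0,0],[0,0,0,1,0,0,0],[0,0,0,0,0,0,0],[0,0,0,0,0,0,0]]'; python3 - <<'E'
from h import *
np.set_printoptions(suppress=True,precision=1)
W,pw=shot('wrist'); T,pt=shot('top'); S,ps=shot('scene')
cv2.imwrite('pics/w15.png',W[:,:,::-1]);cv2.imwrite('pics/s15.png',S[:,:,::-1])
a=blobs(mask(W,'green'))[:3]; print(a)
s=blobs(mask(S,'green'),(270,225,310,255))[:1]; print(s)
for k in a: print(k[0], [onz(pw,k[1],z) for z in(135,141)], tri(pw,k[1],pt,(320.4,146.59)),tri(pw,k[1],ps,(291.75,241.48)))
v=cv2.hconcat([cv2.resize(S[160:300,230:410],(400,310)),cv2.resize(W,(400,310))]); cv2.imwrite('pics/v15.png',v[:,:,::-1])
E
```

```text
time: 39.2
tool_pos: [660.5, 30.0, 251.6]
tool_rot: [[-0.997, 0.073, 0.0], [0.073, 0.997, -0.0], [-0.0, -0.0, -1.0]]
ft_force: [-1.1, -0.1, -0.2]
gripper_width: 0.001
gripper_force: 0.0
[(1087, [314.67, 214.4], [294, 197, 42, 37]), (16, [392.5, 158.0], [385, 158, 16, 1])]
[(162, [291.64, 241.47], [285, 235, 14, 14])]
1087 [array([671.3,  26.1, 135. ]), array([669.3,  26.4, 141. ])] [670.6  26.2 137.1] [668.8  27.9 141. ]
16 [array([628. ,  92.3, 135. ]), array([627.,  91., 141.])] [583.6  35.2 379.2] [659.8  50.2 154.5]
```

View pics/v15.png

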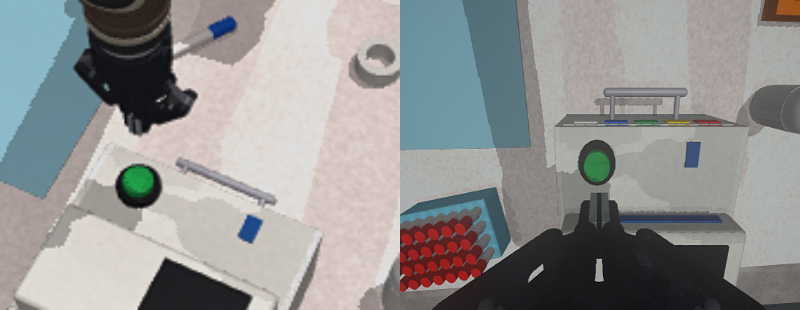

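The panel is flush and the button is centred near (669.5,26.8) with its top at about 140. I'll press it.

```bash
python3 -m inch '[[0,0,0,0.9,-0.3,-4,0],[0,0,0,0,0,-3,0],[0,0,0,0,0,-1.5,0],[0,0,0,0,0,-0.6,0],[0,0,0,0,0,0,0],[0,0,0,0,0,0,0]]'|grep -E "pos|ft"; python3 -m inch '[[0,0,0,0,0,-0.4,0],[0,0,0,0,0,-0.4,0],[0,0,0,0,0,0,0]]'|grep -E "pos|ft";python3 -m inch '[[0,0,0,0,0,-0.3,0],[0,0,0,0,0,0,0]]'|grep -E "pos|ft"
```

```text
tool_pos: [669.7, 27.3, 162.3]
ft_force: [-0.1, -0.3, 0.3]
tool_pos: [669.2, 27.2, 152.4]
ft_force: [0.2, -0.2, -0.1]
tool_pos: [669.5, 27.2, 149.7]
ft_force: [0.7, -0.5, 1.2]
```

```bash
for i in 1 2; do python3 -m inch '[[0,0,0,0,0,-0.3,0],[0,0,0,0,0,0,0]]'|grep -E "pos|ft"; done; python3 -m inch '[[0,0,0,0,0,-0.2,0],[0,0,0,0,0,0,0]]'|grep -E "pos|ft"
```

```text
tool_pos: [669.5, 27.2, 146.8]
ft_force: [0.9, -0.7, 3.4]
tool_pos: [669.5, 27.2, 144.2]
ft_force: [-0.9, 0.1, 4.9]
tool_pos: [669.6, 27.2, 143.9]
ft_force: [-3.3, 0.0, 13.0]
```

Fully down: the force jumped to 13 N and travel stopped. I'll release, go up and check the final scene.

```bash
python3 -m inch '[[0,0,0,0,0,0,0],[0,0,0,0,0,2,0],[0,0,0,0,0,4,0],[0,0,0,0,0,4,0],[0,0,0,-2,-4,2,0],[0,0,0,-3,-4,0,0],[0,0,0,-3,-4,0,0],[0,0,0,-3,-4,0,0],[0,0,0,-3,-4,0,0],[0,0,0,-3,-2,0,0],[0,0,0,0,0,0,0],[0,0,0,0,0,0,0],[0,0,0,0,0,0,0]]'; python3 - <<'E'
from h import *
np.set_printoptions(suppress=True,precision=1)
T,pt=shot('top'); S,ps=shot('scene')
a,b=blobs(mask(T,'green'),(305,130,335,165))[0],blobs(mask(S,'green'),(270,225,310,255))[0]; print(a,b,tri(pt,a[1],ps,b[1]))
v=cv2.hconcat([cv2.resize(T[60:310,130:450],(480,375)),cv2.resize(S[140:300,240:376],(319,375))]); cv2.imwrite('pics/v16.png',v[:,:,::-1])
E
```

```text
time: 42.35
tool_pos: [499.9, -192.4, 261.4]
tool_rot: [[-0.997, 0.072, -0.0], [0.072, 0.997, 0.0], [0.0, 0.0, -1.0]]
ft_force: [0.9, 0.9, 0.3]
gripper_width: -0.001
gripper_force: 0.0
(156, [320.37, 146.64], [314, 140, 14, 14]) (161, [291.67, 241.43], [285, 235, 14, 14]) [668.7  27.6 140.9]
```

View pics/v16.png

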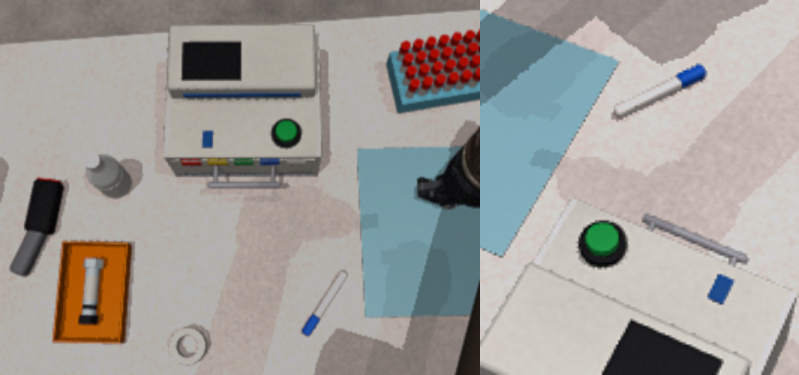

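The drawer is home, the button is back up at its starting height, black is in the tray, and the bystanders are where they were. I'm handing it in.

```bash
python3 -c "
from plant import workorder; print(workorder.job_done())"
```

```text
the job is handed in; nothing more can be done
None
```

I loaded red, blue and white into pockets 1, 4 and 5 (no yellow or green was present), laid the black reject in the orange tray, pushed the drawer home, pressed and released the button, and handed the job in at about 42 s; no verdict came back.

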